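# Put the inner rod back into a tea sampling spear

### The job

The inner rod of the tea sampling spear is dry: take it off its rest and feed it, pointed end first, straight down the sloping tube until its shoulder disc sits fully home on the tube's mouth and the point stands out below. Then swing the hook-shaped keeper all the way over behind the disc so that the rod cannot slide out, let go, and leave the other things on the worktop where they stand.

Things in the scene. Friction and masses are not known exactly. Their poses are not given: they have to be found in the camera images.
- rod: Loose inner rod, 200 mm, about 0.16 kg, along its y (+y to the point). Origin: axis, on the disc face that seats. y 0..138 steel shaft dia 15, last 12 tapering to dia 6; a pocket in its +z side. y -5..0 shoulder disc dia 26; -18..-5 neck dia 12; -62..-18 black handle, square 18x18, flats facing x and z. Starts level on the rest, axis 50 above the worktop, point to the robot's left
- rod_tip (a point): the rod's point, on its axis, 138 mm from the disc face
- rod_handle (a point): middle of the rod's black handle, on the axis, 40 mm behind the disc face: the place to grip, across its x flats; nothing stands under it on the rest
- tube: Steel guide tube of the spear, fixed in the stand, sloping 28 deg. Origin: centre of its mouth (upper, right end), about 125 mm above the worktop. Its y runs down the bore, x is level, z square to both, up. Bore 18 mm through, 95 long, outside dia 24, collar dia 32 at the mouth, window on top. Rod home: rod origin at tube origin, y axes in line. At this slope friction holds the rod; it must be pushed
- tube_outlet (a point): centre of the tube's lower open end, 95 mm from the mouth; the home rod stands out 43 mm beyond it
- keeper (a joint): Hinge of the hook plate on the tube's -x (robot's) side, rad. 0 = shut, its arm across the neck behind the disc; starts open, 1.95 to 2.5, leaning away from the tube on its -x side; stop at 2.6. Pin parallel to the tube's y, at tube x = -30, z = 0 mm. It stays where left (stiff 0.025 N m). Plate is 5 mm thick at tube y -13 to -8, so it shuts only with the disc within 3 mm of home
- keeper_tab (a point): centre of the keeper's black thumb bar, dia 13 mm, 40 mm long, parallel to the tube's y (from tube y -17 to 23 mm), 61 mm from the pin. Shut, it lies at tube x = +30, z = +13 mm; it moves on an arc about the pin, over the top
- stand: fixed grey base 90 x 135 x 13 mm with two grey posts that carry the tube; origin under it on the worktop, the tube's mouth 45 mm toward its -y, 125 up; tube runs down toward its +y (roughly the robot's left)
- rest: fixed sheet-steel drying rest, 58 x 92 mm, two notched ends 54 mm high at y -44 and +44 mm, 40 wide; origin under its centre, y along the rod; the rod's disc lies 53 to 60 mm toward -y of it, handle beyond
- dish: shallow aluminium drip dish, dia 103, 9 high, on the worktop under the tube's lower end; leave it; origin under its centre
- scoop: small steel scoop, 140 x 44 x 22 mm, behind the stand; leave it; origin under its centre
- weight_case: brown wooden weight case, 72 x 115 x 42 mm, right; leave it; origin under its centre
- tin_low: round cream sample tin, dia 64, 48 high, back right; leave it; origin under its centre
- tin_flat: round silver-grey sample tin, dia 64, 48 high, back right; leave it; origin under its centre
- timer: white bench timer, 35 x 66 x 62 mm, at the back; leave it; origin under its centre

How it is judged (in metres and radians):
On the way, in this order (a step that is already met when the one before it is completed fails the run):
1. the rod's point has come out of the tube's lower end, the keeper still open (y of rod_tip in the frame of tube above 0.1 m and angle between the y axis of rod and the y axis of tube, either way round below 0.07 rad and x of rod_tip in the frame of tube between -0.01 and 0.01 m and z of rod_tip in the frame of tube between -0.01 and 0.01 m and value of joint keeper above 0.8 rad).
2. the shoulder disc sits on the tube's mouth (within 4.5 mm) (distance between rod and tube below 0.0045 m and angle between the y axis of rod and the y axis of tube, either way round below 0.05 rad), for 0.2 s.
At the end, for the whole second after the job is handed in: The rod lies in the tube with its shoulder disc within 4.5 mm of the mouth and in line with the bore (within 3 degrees), the keeper is closed behind the disc (joint below 0.12 rad), the rod is at rest (all of step 2 and value of joint keeper below 0.12 rad and linear speed of rod below 0.02 m/s); the robot touches nothing.
It fails at once if another thing on the worktop was moved by more than 40 mm (distance of any of dish, scoop, weight_case, tin_low, tin_flat, timer from where it was at the start of the episode above 0.04 m).
It also fails if it takes over 54 s, if anything falls off the work surface, if the arm or the gripper's body presses on something with over 40 N, if the wrist force passes 120 N, or if a joint passes its speed limit or range.

### The arm

A 7-joint arm with a two-finger parallel gripper is mounted at the origin on a cart in front of the work surface, level with it; the furniture and walls round the work are solid. World frame = base frame: x ahead of the robot, y to its left, z up, the work surface at z = 0. Lengths are in mm, angles in rad, forces in N, time in s.
With the tool pointing down it reaches from about 425 to 950 mm from the base axis. Payload 4.7 kg.
Tool frame: the origin (TCP) lies between the finger pads; the fingertips stand 17 mm ahead of it and the grasp point (between the pads) lies 2 mm behind it (r.tip_extent is the x of the fingertips in the tool frame, in mm); x points along the fingers, y is the direction in which the jaws open and shut, and the axes are right-handed (so a half turn about x gives the same grasp; the last joint's range is limited). The gripper opens to 85 mm and grips with 20 to 120 N. Pads are 22 mm wide; open, the fingers measure 114 mm over their backs; the gripper's body (76 mm by 85 mm) begins 54 mm behind the grasp point. The pads swing forward as they close: fully open they stand 13 mm farther back than shut.
Start: joints at [1.25, 0.469, -0.049, 1.532, 0.024, 1.141, -0.082], TCP at [194.227, -646.469, 248.335] pointing down, gripper open.
Joint ranges: [-2.59, 2.59], [-0.33, 1.99], [-1.39, 1.29], [0.1, 2.45], [-1.04, 4.18], [0.21, 1.99], [-2.66, 2.66]. Speed limits (rad/s): [2.57, 2.57, 3.14, 3.14, 3.14, 3.14, 3.14].

### API

Orientations are given as a unit quaternion [w, x, y, z].
In Python, from plant import r gives the robot as it stands.
- The arm moves only by the tool servo_tool, never from a script. Its argument "steps" is a list that holds one entry, the list of rows, each a list of 7 numbers: the turn, a rotation vector about the tool's x, y, z in degrees, then the shift along the tool's x, y, z in mm, then the opening, from 0 (shut) to 1 (fully open). In form: [[[wx, wy, wz, tx, ty, tz, gripper], ...]]. A call has 1 to 20 rows; each row is the pose to reach, as a shift and turn from the pose commanded when the call began, along the tool's axes at that moment; what a row does not reach only later rows make up. A row lasts 1/8 s, in which the tool goes at most 62.5 mm and 10.7 degrees, less where a joint would pass 70% of its speed; a pose out of reach is approached as far as the arm can. A call with a gripper value outside its range is refused whole. The fingers move at their own pace and stop on an object; "force" is the grip in N (left out, the last holds). Time passes only in rows, so rows that repeat a pose let the fingers close. It gives the time, the measured TCP pose, the force and the opening at its end, in the units of the state.
- r.get_state(): the state, without advancing time (a new reading comes with each control period).
- r.capture(name): name is "side" or "top" or "wrist"; returns a dict with "img" (420x560x3 uint8, red, green, blue), "range_z" (420x560 float32, mm along the optical axis (not along the pixel's ray), 0 where there is no reading), "fx", "fy", "cx", "cy" (pixels), "k1" (the pictures are not rectified: a ray, as slopes to the right and down, at radius r is drawn at 1 + k1 r^2 times it, then the intrinsics apply), "T" (4x4, takes a point from camera to world coordinates). Camera axes: x right, y up, looking along -z (the intrinsics and any distortion apply to the point x, -y, -z); pixel columns grow to the right and rows downward; lengths in mm; the calibration is good to about 2 mm. A picture is of the moment at which its call begins.
- r.sign_off(): hands the job in, once; it reports no verdict.
The state is a dict: "time": time; "joints": joint angles; "joint_velocities": joint speeds; "effort": joint torques, N m; "eef_pos": TCP position; "eef_rot": TCP orientation; "contact_force": force on the tool from outside, world axes, zero at the start; "ft_torque": the same for the moment, N m; "finger_gap": finger opening in mm.
Only numpy, scipy, OpenCV 4.12 (cv2) and the standard library are available. Lean on these libraries where they do the work, as an engineer would, in place of code of your own. Each camera call takes 0.05 s, during which the arm holds its last target. There are 200 camera calls.

## Working session

There is one attempt and no reset: what is moved stays moved. The work goes in short steps, Python scripts to look and compute and a tool call to move; the robot and the scene stay as the last step left them, time stands still between calls to the robot, and variables do not carry over. Pictures are saved under pics/ and viewed, about 8 in all and at most 12, crops included, and the job is handed in when it is done.

Besides the shell and the picture viewer there is one more tool, called after "Call:" as name(argument=value, ...) on one line, values as JSON. servo_tool: Moves the arm, as the interface text tells. Its arguments: {"type":"object","properties":{"steps":{"type":"array","items":{"type":"array","items":{"type":"array","items":{"type":"number"}}}},"force":{"type":"number"}},"required":["steps"]}

```bash
ls; mkdir -p pics; cat > h.py <<'E'
import numpy as np, cv2
from plant import r
from scipy.spatial.transform import Rotation as R
def cloud(c):
    h,w=c['range_z'].shape
    u,v=np.meshgrid(np.arange(w),np.arange(h))
    K=np.array([[c['fx'],0,c['cx']],[0,c['fy'],c['cy']],[0,0,1.]])
    p=cv2.undistortPoints(np.stack([u,v],-1).reshape(-1,1,2).astype(float),K,np.array([c['k1'],0,0,0,0.])).reshape(h,w,2)
    z=c['range_z'].astype(float)
    P=np.stack([p[...,0]*z,-p[...,1]*z,-z,np.ones_like(z)],-1)@c['T'].T
    P=P[...,:3]; P[z==0]=np.nan
    return P
def save(c,n,crop=None,s=1):
    im=c['img'][...,::-1]
    if crop: a,b,d,e=crop; im=im[b:e,a:d]
    cv2.imwrite(f'pics/{n}.png',cv2.resize(im,None,fx=s,fy=s,interpolation=cv2.INTER_CUBIC))
def tool():
    s=r.get_state(); q=s['eef_rot']
    return np.array(s['eef_pos']),R.from_quat([q[1],q[2],q[3],q[0]]),s
E
python3 - <<'E'
from h import *
import pickle
ims=[]
for n in ('side','top'):
    c=r.capture(n); pickle.dump(c,open(n+'0.pkl','wb')); save(c,n+'0',s=1.4); print(n,c['T'].round(3).tolist(),c['k1'],c['fx'])
p,q,s=tool(); print(p,q.as_matrix().round(3),s['time'],s['finger_gap'],r.tip_extent)
E
```

```text
pics
side [[-0.936, 0.247, -0.25, 354.722], [-0.351, -0.636, 0.687, 436.192], [0.011, 0.731, 0.682, 679.1], [0.0, 0.0, 0.0, 1.0]] -0.09274259696924733 447.2297977194156
top [[-0.011, 0.987, -0.161, 404.384], [-1.0, -0.007, 0.025, -128.364], [0.024, 0.161, 0.987, 1038.799], [0.0, 0.0, 0.0, 1.0]] -0.09332463124535344 440.10667836666124
[ 194.06593973 -645.993317    247.37183858] [[-0.001  0.288 -0.958]
 [ 0.002 -0.958 -0.288]
 [-1.    -0.002  0.   ]] 0.1 85.13097585108363 17.0
```

View pics/side0.png

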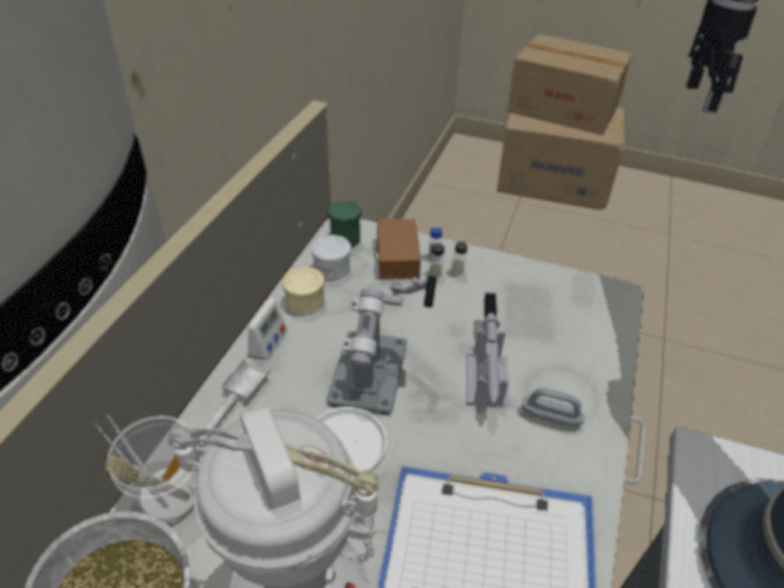

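View pics/top0.png

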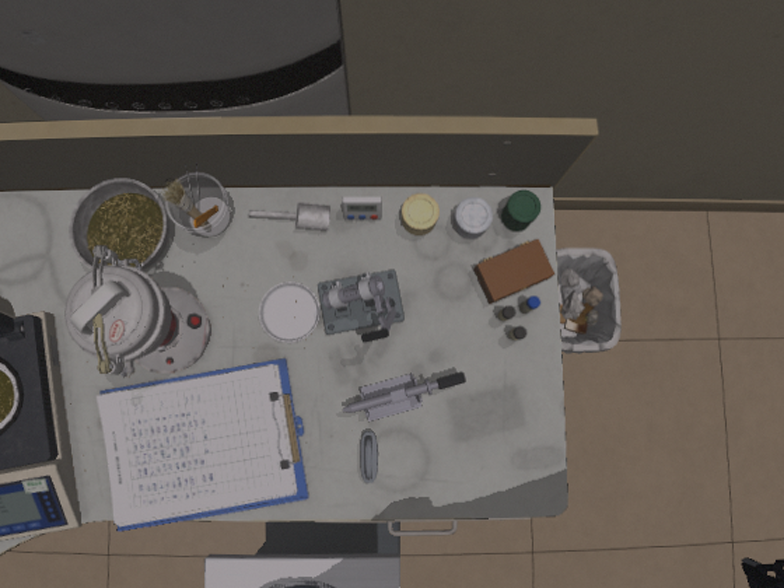

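The side view shows the rod on its rest (handle near (490,305)), the stand with the tube at (365,340), and the keeper bar open at (430,290). In the top view the handle is near (452,381), the point near (345,408), the tube near (358,293) and the thumb bar near (375,336).

```bash
cat > m.py <<'E'
from h import *
import pickle
def box(P,lo,hi): return np.all((P>lo)&(P<hi),-1)
C={n:pickle.load(open(n+'0.pkl','rb')) for n in ('side','top')}
for n,c in C.items():
    P=cloud(c); img=c['img'].astype(int)
    if n=='top':
        def at(u,v): return P[int(v/1.4),int(u/1.4)].round(1)
        for nm,uv in dict(handle=(452,381),hend=(463,379),point=(347,408),tubelow=(335,294),mouthcollar=(371,287),tab=(375,336),base1=(322,282),base2=(398,274),b3=(402,318),b4=(325,334),table=(430,330),dish=(288,312)).items(): print(nm,at(*uv))
    else:
        def at(u,v): return P[int(v/1.4),int(u/1.4)].round(1)
        for nm,uv in dict(handle=(490,303),rod=(490,350),tubetop=(370,300),tublow=(362,345),tab=(430,290)).items(): print(nm,at(*uv))
    dark=(img.max(-1)<60)
    for nm,(lo,hi) in dict(handle=([380,-320,35],[520,-190,75]),tab=([440,-200,60],[620,-80,220])).items():
        m=dark&box(P,lo,hi); Q=P[m]
        if len(Q)<5: print(n,nm,len(Q)); continue
        mu=Q.mean(0); u,s,vt=np.linalg.svd(Q-mu); 
        t=(Q-mu)@vt[0]
        print(n,nm,len(Q),mu.round(1),vt[0].round(3),t.min().round(1),t.max().round(1), Q.min(0).round(1),Q.max(0).round(1))
E
python3 m.py
```

```text
handle [ 434.7 -238.    59.1]
rod [ 413.6 -154.2   51. ]
tubetop [ 570.7 -107.4  132.6]
tublow [561.7 -55.4 104.3]
tab [ 495.9 -119.4  163.8]
side handle 89 [ 434.6 -236.4   59.1] [-0.233  0.972 -0.02 ] -22.4 17.6 [ 424.3 -258.8   53.6] [ 444.  -218.7   62.5]
side tab 109 [ 495.9 -118.2  164.4] [-0.182  0.853 -0.489] -18.4 18.6 [ 489.8 -134.7  150.9] [ 503.2 -101.4  175.1]
handle [ 432.5 -241.4   62.1]
hend [ 436.7 -259.5   60.6]
point [392.8 -75.3  54.4]
tubelow [565.2 -61.  107.4]
mouthcollar [ 569.7 -117.2  139.8]
tab [ 493.9 -121.1  167.6]
base1 [603.2 -32.8  13.2]
base2 [ 619.3 -161.3    1.3]
b3 [ 540.2 -167.1   12.2]
b4 [516.4 -37.    1.4]
table [ 521.9 -214.7    2.5]
dish [555.1  27.5   1.2]
top handle 142 [ 433.9 -240.5   60. ] [-0.24   0.971 -0.004] -21.2 20.6 [ 421.8 -261.9   54.8] [ 445.8 -219.7   64.4]
top tab 123 [ 502.7 -122.8  158.4] [-0.613  0.001  0.79 ] -111.8 18.3 [ 488.6 -150.4   62.1] [ 561.5 -102.9  176.9]
```

```bash
cat > fit.py <<'E'
from h import *
import pickle
from scipy.optimize import least_squares
def frame(yaw):
    d=np.array([-np.sin(yaw)*np.cos(np.radians(28)),np.cos(yaw)*np.cos(np.radians(28)),-np.sin(np.radians(28))])
    x=np.array([np.cos(yaw),np.sin(yaw),0]); z=np.cross(x,d)
    return np.stack([x,d,z],1)
def fitcyl(P,o0,yaw0,verbose=True):
    # params: x,z offsets in frame, yaw
    O=np.array(o0,float)
    def res(p):
        M=frame(p[2]); o=O+frame(yaw0)@[p[0],0,p[1]]
        q=(P-o)@M; rad=np.hypot(q[:,0],q[:,2])
        return rad-12
    for it in range(4):
        pass
    q=(P-O)@frame(yaw0); 
    m=(q[:,1]>14)&(q[:,1]<92)&(np.hypot(q[:,0],q[:,2])<18)&(np.hypot(q[:,0],q[:,2])>8)&(q[:,2]>-2)
    P=P[m]
    s=least_squares(res,[0,0,yaw0],loss='soft_l1',f_scale=0.7)
    M=frame(s.x[2]); o=O+frame(yaw0)@[s.x[0],0,s.x[1]]
    if verbose: print(len(P),'o',o.round(1),'yaw',np.degrees(s.x[2]).round(2),'med',np.median(abs(s.fun)).round(2))
    return o,s.x[2]
if __name__=='__main__':
    for ns in (['side'],['top'],['side','top']):
        P=np.concatenate([cloud(pickle.load(open(n+'0.pkl','rb'))).reshape(-1,3) for n in ns]); P=P[~np.isnan(P[:,0])]
        o,yaw=np.array([570,-122,125.]),np.radians(12)
        for _ in range(3): o,yaw=fitcyl(P,o,yaw,_==2)
        q=(P-o)@frame(yaw)
        m=(np.hypot(q[:,0],q[:,2])<17.5)&(np.hypot(q[:,0],q[:,2])>14)&(q[:,2]>3)&(abs(q[:,1])<30)
        print('collar y hist',np.histogram(q[m,1],np.arange(-30,31,3)))
        # base edges
        m=(P[:,2]>10)&(P[:,2]<16)&(abs(q[:,0])<70)&(abs(q[:,1]-60)<100)
        B=P[m][:,:2].astype(np.float32); print('base',cv2.minAreaRect(B))
        b=(B-o[:2])@np.array([[np.cos(yaw),-np.sin(yaw)],[np.sin(yaw),np.cos(yaw)]])
        print('base in yaw frame pct',np.percentile(b,[1,5,50,95,99],axis=0).round(1).tolist())
E
python3 fit.py
```

```text
530 o [ 574.1 -121.4  124.7] yaw 10.11 med 1.79
collar y hist (array([ 0,  0,  0,  0,  0,  0,  0,  2, 10, 14,  8,  9, 16, 17, 11, 13,  9,
        2,  0,  0]), array([-30, -27, -24, -21, -18, -15, -12,  -9,  -6,  -3,   0,   3,   6,
         9,  12,  15,  18,  21,  24,  27,  30]))
base ((567.4035034179688, -82.87582397460938), (90.01992797851562, 162.72386169433594), 9.451611518859863)
base in yaw frame pct [[-43.9, -39.3], [-41.8, -31.0], [-14.4, 47.6], [41.2, 91.6], [44.0, 105.3]]
306 o [ 574.6 -121.   125.2] yaw 10.52 med 1.81
collar y hist (array([ 0,  0,  0,  0,  0,  0,  0,  7,  5,  5,  3, 10,  9, 13,  7,  5,  4,
        0,  0,  0]), array([-30, -27, -24, -21, -18, -15, -12,  -9,  -6,  -3,   0,   3,   6,
         9,  12,  15,  18,  21,  24,  27,  30]))
base ((567.675537109375, -82.701416015625), (92.91673278808594, 164.7986602783203), 8.638291358947754)
base in yaw frame pct [[-44.8, -42.2], [-43.0, -39.5], [-13.9, 32.5], [41.9, 90.4], [44.4, 109.0]]
828 o [ 574.2 -121.2  124.9] yaw 10.25 med 1.79
collar y hist (array([ 0,  0,  0,  0,  0,  0,  1, 11, 17, 18, 11, 20, 24, 24, 16, 19, 15,
        2,  0,  0]), array([-30, -27, -24, -21, -18, -15, -12,  -9,  -6,  -3,   0,   3,   6,
         9,  12,  15,  18,  21,  24,  27,  30]))
base ((567.675537109375, -82.701416015625), (92.91673278808594, 164.7986602783203), 8.638291358947754)
base in yaw frame pct [[-44.3, -41.4], [-42.1, -36.5], [-14.2, 40.6], [41.5, 91.2], [44.2, 108.1]]
```

Call:
servo_tool(steps=[[[-10,0,0,5,-32,-35,1],[-20,0,0,10,-70,-76,1],[-30,0,0,15,-110,-120,1],[-40,0,0,20,-155,-168,1],[-50,0,0,25,-200,-217,1],[-60,0,0,30,-240,-260,1],[-70,0,0,35,-280,-304,1],[-80,0,0,40,-305,-331,1],[-87,0,0,45,-320,-347,1],[-87,0,0,45,-320,-347,1],[-87,0,0,45,-320,-347,1],[-87,0,0,45,-320,-347,1]]])

```text
time: 1.6
eef_pos: [433.9, -241.6, 203.4]
eef_rot: [0.555, 0.437, 0.555, -0.438]
contact_force: [0.3, -0.8, -0.0]
finger_gap: 85.4
```

```bash
python3 - <<'E'
from h import *
import pickle
c=r.capture('wrist'); pickle.dump(c,open('w1.pkl','wb')); save(c,'w1',s=1.4)
p,q,s=tool(); print(p,q.as_matrix().round(3).tolist(),s['joints'],s['time'],c['T'].round(3).tolist())
E
```

```text
[ 433.94467581 -241.4162475   203.41149925] [[-0.0, 0.972, 0.234], [-0.001, 0.234, -0.972], [-1.0, -0.0, 0.001]] [ 0.87624282  0.27366544 -0.5355255   1.9756051   0.17279873  0.93614178
  0.4905279 ] 1.65 [[0.972, -0.225, -0.066, 417.276], [0.234, 0.934, 0.271, -173.738], [0.0, -0.278, 0.96, 329.889], [0.0, 0.0, 0.0, 1.0]]
```

View pics/w1.png

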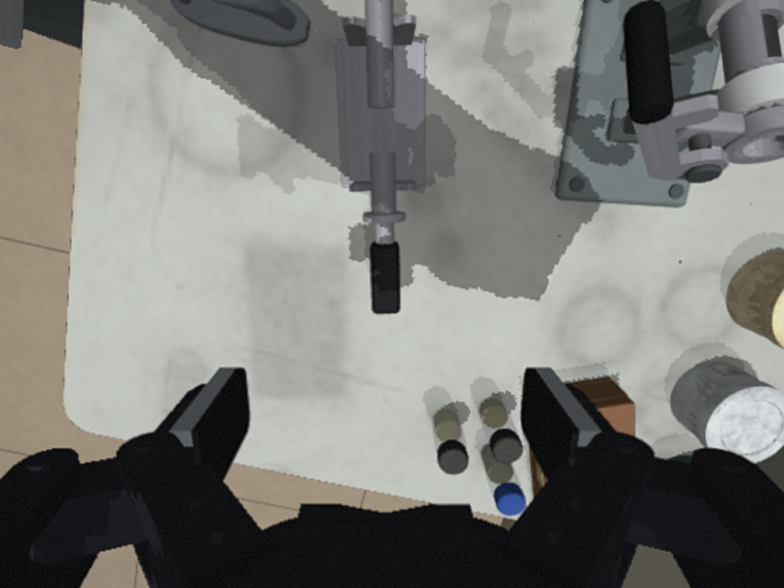

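The wrist view shows the handle at (385,277), disc at (384,217), and the keeper bar at (648,60) with the tube collar at (755,90). I'll measure both from here.

```bash
python3 - <<'E'
from fit import *
c=pickle.load(open('w1.pkl','rb')); P=cloud(c); img=c['img'].astype(int)
def box(P,lo,hi): return np.all((P>lo)&(P<hi),-1)
dark=img.max(-1)<60
m=dark&box(P,[400,-275,54],[470,-205,66]); Q=P[m]; rc=cv2.minAreaRect(Q[:,:2].astype(np.float32)); print('handle',rc,Q[:,2].mean(),Q.mean(0))
m=dark&box(P,[460,-180,100],[540,-80,200]); Q=P[m]; mu=Q.mean(0); vt=np.linalg.svd(Q-mu)[2]; t=(Q-mu)@vt[0]; print('tab',mu,vt[0].round(3),t.min(),t.max(),Q[:,2].max())
# shaft line: points z>50 steel
m=box(P,[395,-215,52],[440,-90,62]); Q=P[m]; 
l=cv2.fitLine(Q[:,:2].astype(np.float32),cv2.DIST_HUBER,0,.01,.01).ravel(); print('shaft',l,np.degrees(np.arctan2(-l[0],l[1])))
R_=P.reshape(-1,3); R_=R_[~np.isnan(R_[:,0])]
m=(R_[:,2]>10)&(R_[:,2]<15)&(R_[:,0]>500)&(R_[:,0]<640)&(R_[:,1]>-180)&(R_[:,1]<-40)
print('base',cv2.minAreaRect(R_[m][:,:2].astype(np.float32)))
E
```

```text
handle ((433.8939514160156, -241.73236083984375), (17.093093872070312, 43.26340103149414), 16.205747604370117) 59.544856671146505 [ 433.45042318 -240.76891477   59.54485667]
tab [ 493.59094848 -123.83180483  165.31762985] [ 0.187 -0.889  0.419] -23.412932135949383 17.967150648683855 176.11698668820856
shaft [ 2.3565821e-01 -9.7183597e-01  4.1012860e+02 -1.5002556e+02] -166.36957
base ((569.1429443359375, -103.55879974365234), (90.64636993408203, 124.15528106689453), 9.849664688110352)
```

Call:
servo_tool(steps=[[[0,0,0,50,0,0,1],[0,0,0,100,0,0,0.8],[0,0,0,135,0,0,0.7],[0,0,0,155,0,0,0.7],[0,0,0,155,0,0,0.7],[0,0,0,155,0,0,0],[0,0,0,155,0,0,0],[0,0,0,155,0,0,0],[0,0,0,155,0,0,0],[0,0,0,155,0,0,0],[0,0,0,155,0,0,0]]], force=70)

```text
time: 3.02
eef_pos: [433.8, -240.9, 48.8]
eef_rot: [0.556, 0.436, 0.556, -0.437]
contact_force: [-3.6, -1.2, 5.9]
finger_gap: 17.0
```

Call:
servo_tool(steps=[[[0,0,0,-20,0,0,0],[0,0,0,-50,0,0,0],[0,0,0,-90,0,30,0],[0,0,0,-130,0,65,0],[0,0,0,-170,10,100,0],[0,-3,0,-185,40,110,0],[0,-8,0,-185,75,110,0],[1,-14,0,-183,110,108,0],[2,-20,0,-180,135,107,0],[3,-25,0,-178,150,106,0],[3.5,-28,0,-177,152,106,0],[3.5,-28,0,-177,152,106,0],[3.5,-28,0,-177,152,106,0],[3.5,-28,0,-177,152,106,0]]])

```text
time: 4.78
eef_pos: [607.0, -308.2, 225.6]
eef_rot: [0.66, 0.335, 0.391, -0.546]
contact_force: [-0.1, 0.2, -1.0]
finger_gap: 16.4
```

```bash
python3 - <<'E'
from h import *
import pickle
for n in ('wrist','top','side'):
    c=r.capture(n); pickle.dump(c,open(n+'2.pkl','wb')); save(c,n+'2',s=1.4)
p,q,s=tool(); print(p,q.as_matrix().round(3).tolist(),s['joints'],s['time'],s['finger_gap'])
E
```

```text
[ 607.07548044 -307.83902043  225.53491087] [[0.097, 0.984, 0.151], [-0.459, 0.179, -0.87], [-0.883, 0.015, 0.469]] [ 0.47028448  0.43067822 -0.32718846  1.75382499  0.75962424  0.92655295
 -0.09570021] 4.925 16.833312414993156
```

View pics/wrist2.png

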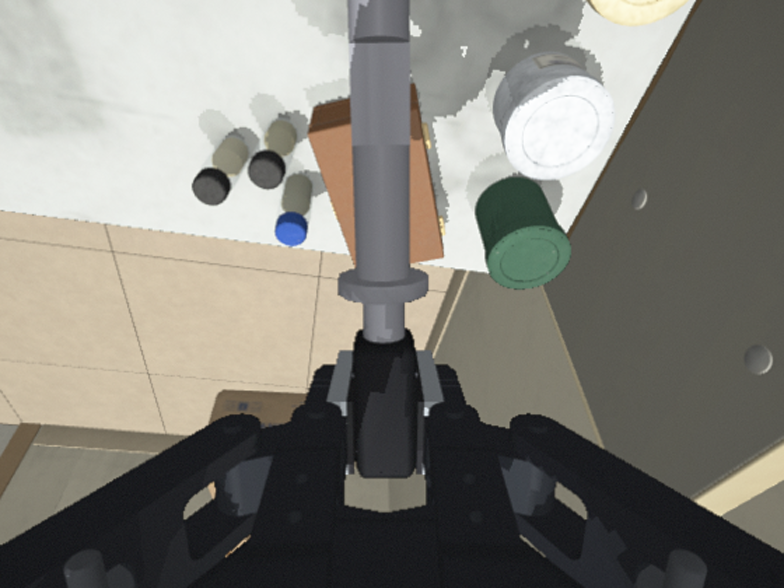

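The rod is held straight in the jaws, with the disc at (383,285) and the shaft running up out of view at the top. Next is a close-up of the tube with the rod from the two fixed cameras.

```bash
python3 - <<'E'
from fit import *
a=pickle.load(open('side2.pkl','rb'))['img'][170:310,200:340]; b=pickle.load(open('top2.pkl','rb'))['img'][150:290,200:340]
cv2.imwrite('pics/crop2.png',cv2.resize(np.hstack([a,b])[...,::-1],None,fx=2.8,fy=2.8,interpolation=cv2.INTER_CUBIC))
# rod fit per camera: line fit with slope free
p,q,s=tool()
def cylfit(P,o,d,rad,lo,hi,tol=5):
    # o axis point, d direction, free: 2 offsets + 2 tilts
    B=np.linalg.svd(d[None])[2][1:].T
    t=(P-o)@d; rr=np.linalg.norm((P-o)-np.outer(t,d),axis=1)
    Q=P[(t>lo)&(t<hi)&(abs(rr-rad)<tol)]
    c=(lo+hi)/2
    def f(x):
        oo=o+c*d+B@x[:2]; dd=d+B@x[2:]; dd/=np.linalg.norm(dd); v=Q-oo
        return np.linalg.norm(np.cross(v,dd),axis=1)-rad
    s=least_squares(f,np.zeros(4),loss='soft_l1',f_scale=.7); dd=d+B@s.x[2:]; dd/=np.linalg.norm(dd)
    oc=o+c*d+B@s.x[:2]
    return oc-c*dd,dd,len(Q),np.median(abs(s.fun))
M=q.as_matrix(); d=-M[:,2]
for n in ('wrist','side','top'):
    c=pickle.load(open(n+'2.pkl','rb')); P=cloud(c).reshape(-1,3); P=P[~np.isnan(P[:,0])]
    o,dd,k,e=p.copy(),d.copy(),0,0
    for _ in range(3): o,dd,k,e=cylfit(P,o,dd,7.5,44,160,4)
    tip=o+178*dd
    print(n,k,round(e,2),'rod d in tool',(M.T@dd).round(4),'offset at tcp',(M.T@(o-p)).round(1),'yaw',np.degrees(np.arctan2(-dd[0],dd[1])).round(2),'slope',np.degrees(np.arcsin(-dd[2])).round(2),'tip',tip.round(1))
    if n=='wrist':
        t=(P-o)@dd; rr=np.linalg.norm(np.cross(P-o,dd),axis=1); k=(rr>9.5)&(rr<13.5)&(t>20)&(t<60); print('disc t',np.percentile(t[k],[2,50,98]))
        continue
    yaw=np.radians(10); F=frame(yaw); o=np.array([574.2,-121.2,124.9]); dd=F[:,1]
    for rng in ((16,92),(16,50),(55,92)):
        oo,d2=o,dd
        for tol in (5,3,2): oo,d2,k,e=cylfit(P,oo,d2,12,*rng,tol)
        print('  tube',rng,k,round(e,2),oo.round(1),'yaw',np.degrees(np.arctan2(-d2[0],d2[1])).round(2),'slope',np.degrees(np.arcsin(-d2[2])).round(2))
E
```

```text
wrist 6379 0.45 rod d in tool [ 0.0029 -0.0134 -0.9999] offset at tcp [-0.7 -0.4 -0. ] yaw 10.7 slope 28.15 tip [ 577.5 -153.4  142.2]
disc t [33.35042177 36.51579084 38.23463196]
side 403 0.76 rod d in tool [-0.0131 -0.0118 -0.9998] offset at tcp [ 1.   0.9 -0. ] yaw 10.6 slope 27.24 tip [ 578.9 -152.6  143.2]
  tube (16, 92) 354 0.92 [ 574.9 -121.8  123.5] yaw 10.75 slope 27.31
  tube (16, 50) 181 0.85 [ 573.  -121.3  125.1] yaw 7.71 slope 31.19
  tube (55, 92) 211 0.78 [ 572.1 -114.1  136.2] yaw 9.29 slope 38.28
top 0 nan rod d in tool [-0.  0. -1.] offset at tcp [0. 0. 0.] yaw 9.83 slope 27.98 tip [ 580.2 -153.   142. ]
  tube (16, 92) 204 0.9 [ 575.  -121.9  123.3] yaw 11.08 slope 26.79
  tube (16, 50) 91 0.63 [ 574.7 -121.   125.2] yaw 11.25 slope 32.01
  tube (55, 92) 117 0.74 [ 571.2 -115.4  134.7] yaw 8.92 slope 36.65
  return _methods._mean(a, axis=axis, dtype=dtype,
  ret = ret.dtype.type(ret / rcount)
```

View pics/crop2.png

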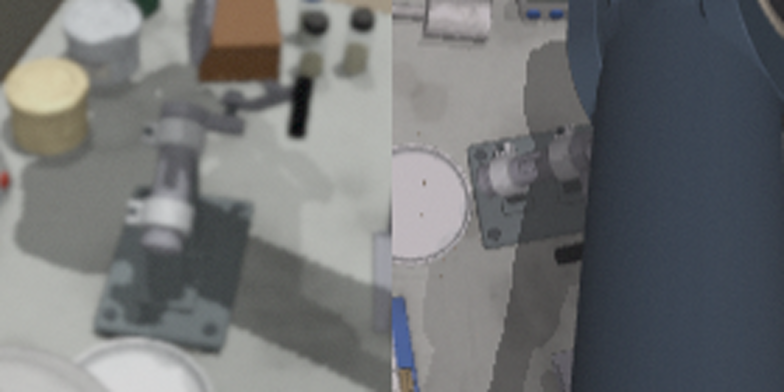

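Call:
servo_tool(steps=[[[0,0,0,1.5,1.5,-8,0],[0,0,0,1.5,1.5,-18,0],[0,0,0,1.5,1.5,-28,0],[0,0,0,1.5,1.5,-36,0],[0,0,0,1.5,1.5,-44,0],[0,0,0,1.5,1.5,-52,0],[0,0,0,1.5,1.5,-60,0],[0,0,0,1.5,1.5,-60,0]]])

```text
time: 5.92
eef_pos: [599.5, -254.2, 195.1]
eef_rot: [0.661, 0.334, 0.392, -0.546]
contact_force: [-0.8, 0.2, -3.7]
finger_gap: 16.7
```

```bash
python3 - <<'E'
from h import *
import pickle
c=r.capture('wrist'); pickle.dump(c,open('wrist3.pkl','wb')); save(c,'wrist3',s=1.4)
d=r.capture('side'); pickle.dump(d,open('side3.pkl','wb')); 
p,q,s=tool(); print(p,q.as_matrix().T@s['contact_force'],s['time'])
E
```

```text
[ 599.55442961 -254.84088857  195.40783579] [ 2.31489096 -0.07698318 -1.22726348] 6.025
```

View pics/wrist3.png

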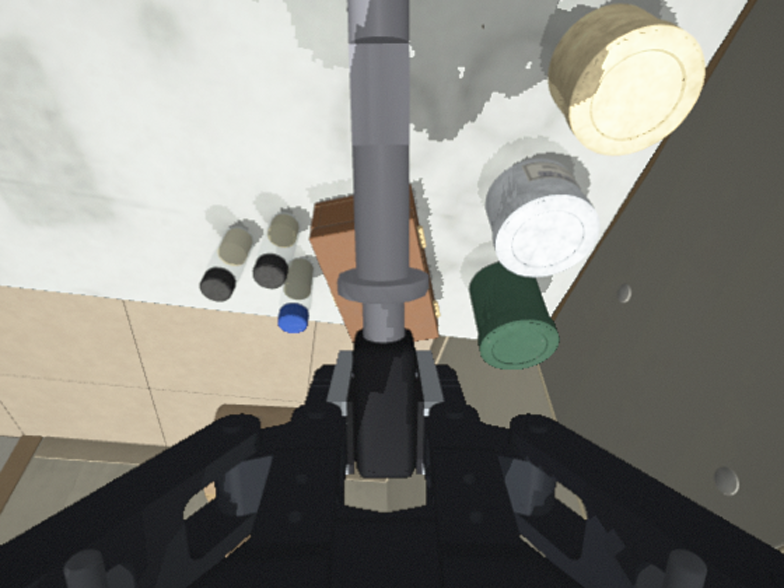

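The rod is unchanged in the grip and the mouth is not in view yet. The forces are small, so I'll check entry from the side camera.

```bash
python3 - <<'E'
from fit import *
a=pickle.load(open('side3.pkl','rb'))['img'][170:280,210:330]
cv2.imwrite('pics/crop3.png',cv2.resize(a[...,::-1],None,fx=5,fy=5,interpolation=cv2.INTER_CUBIC))
E
```

```text
(no output)
```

View pics/crop3.png

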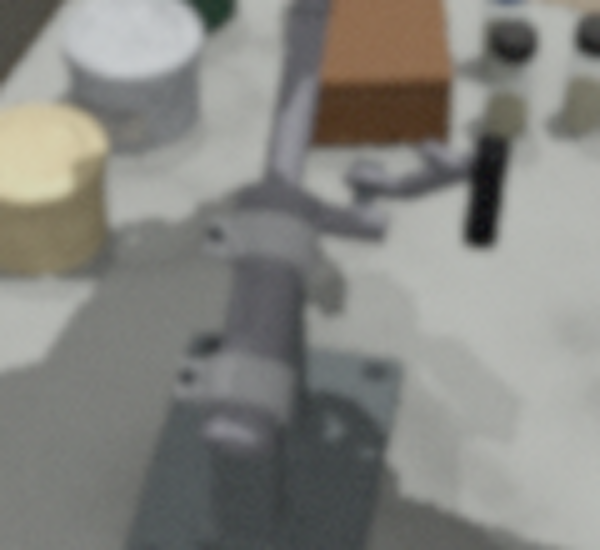

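The rod goes into the mouth at about (285,185) and looks centred. I'll keep feeding it.

Call:
servo_tool(steps=[[[0,0,0,0,0,-6,0],[0,0,0,0,0,-12,0],[0,0,0,0,0,-18,0],[0,0,0,0,0,-24,0],[0,0,0,0,0,-30,0],[0,0,0,0,0,-36,0],[0,0,0,0,0,-36,0]]])

```text
time: 6.9
eef_pos: [593.9, -223.0, 178.2]
eef_rot: [0.66, 0.335, 0.392, -0.546]
contact_force: [-1.8, -0.1, -5.0]
finger_gap: 16.9
```

```bash
cat > st.py <<'E'
from h import *
import pickle,sys
n=sys.argv[1]
c=r.capture('wrist'); pickle.dump(c,open(n+'.pkl','wb')); save(c,n,s=1.4)
p,q,s=tool(); print(p.round(1),'F tool',(q.as_matrix().T@s['contact_force']).round(1),'M tool',(q.as_matrix().T@s['ft_torque']).round(2),s['time'],s['finger_gap'])
print(q.as_matrix().round(3).tolist())
E
python3 st.py wrist4
```

```text
[ 593.9 -223.   178.2] F tool [ 4.8 -2.1 -2.6] M tool [-0.28  0.59 -0.43] 6.95 16.779806057831507
[[0.096, 0.983, 0.153], [-0.458, 0.18, -0.87], [-0.884, 0.014, 0.468]]
```

View pics/wrist4.png

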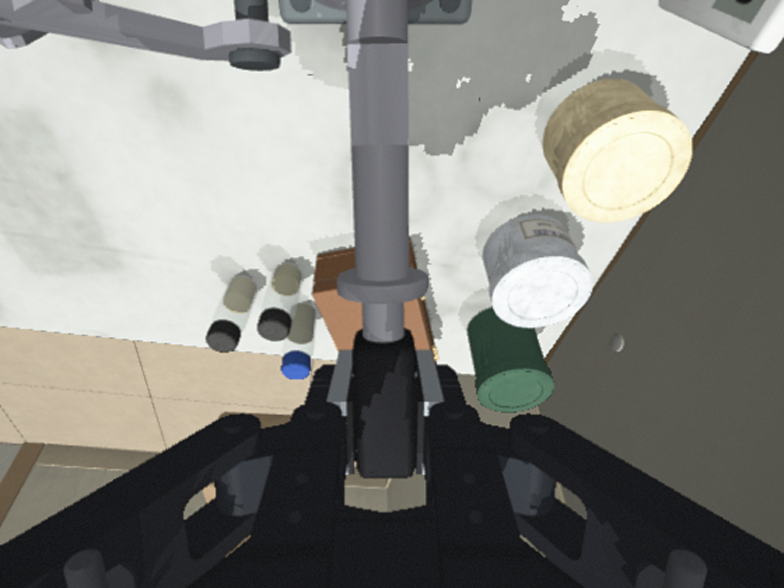

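Call:
servo_tool(steps=[[[0,0,0,0.5,-0.3,-6,0],[0,0,0,0.7,-0.3,-12,0],[0,0,0,0.7,-0.3,-18,0],[0,0,0,0.7,-0.3,-24,0],[0,0,0,0.7,-0.3,-30,0],[0,0,0,0.7,-0.3,-30,0]]])

```text
time: 7.7
eef_pos: [589.2, -197.2, 163.5]
eef_rot: [0.661, 0.335, 0.392, -0.546]
contact_force: [-2.1, -0.1, -4.6]
finger_gap: 16.6
```

```bash
python3 st.py wrist5
```

```text
[ 589.2 -197.2  163.6] F tool [ 4.  -2.7 -2.1] M tool [-0.23  0.5  -0.53] 7.75 16.713570370741778
[[0.097, 0.983, 0.153], [-0.458, 0.18, -0.87], [-0.884, 0.014, 0.468]]
```

View pics/wrist5.png

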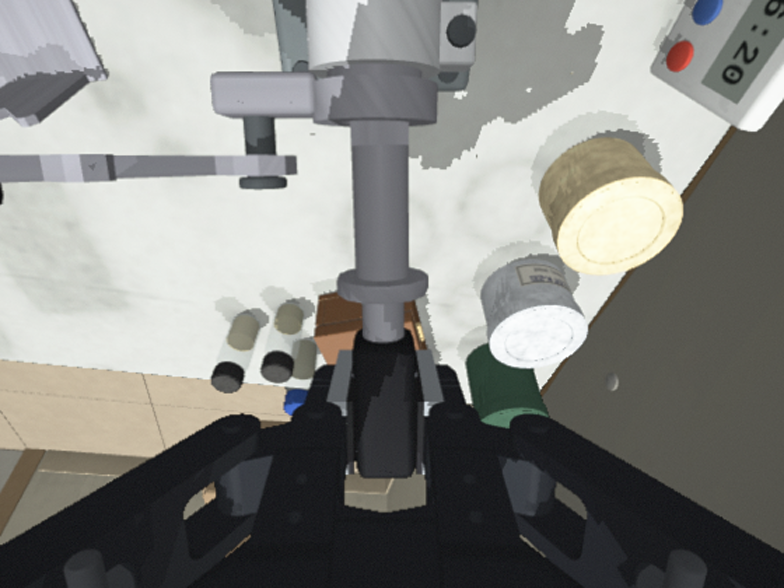

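The collar spans about x 316–437 at y 110, and the shaft enters near its middle (352–408). I'll measure the remaining gap and the alignment.

```bash
cat > gap.py <<'E'
from fit import *
import sys
P=cloud(pickle.load(open(sys.argv[1]+'.pkl','rb'))).reshape(-1,3); P=P[~np.isnan(P[:,0])]
p,q,s=tool(); Q=(P-p)@q.as_matrix(); t=-Q[:,2]; rr=np.hypot(Q[:,0]+.0,Q[:,1])
for a in range(24,140,4):
    k=(t>a)&(t<a+4)&(rr<19)&(Q[:,0]<2)
    if k.sum()>5:
        W=Q[k]; x,y=W[:,0],W[:,1]
        A=np.c_[2*x,2*y,np.ones(len(x))]; c=np.linalg.lstsq(A,x*x+y*y,rcond=None)[0]; print(a,k.sum(),'ctr',c[:2].round(1),'rad',np.sqrt(c[2]+c[0]**2+c[1]**2).round(1),'y',y.min().round(1),y.max().round(1),'xmin',x.min().round(1))
E
python3 gap.py wrist5
```

```text
24 281 ctr [-1.4 -0.8] rad 5.2 y -6.4 4.8 xmin -7.7
28 248 ctr [-1.4 -0.9] rad 5.2 y -6.8 4.8 xmin -8.2
32 387 ctr [-0.9 -1. ] rad 12.3 y -13.5 11.8 xmin -14.7
36 902 ctr [-3.6 -0.9] rad 9.1 y -13.5 11.7 xmin -14.4
40 404 ctr [-1.1 -1.1] rad 6.9 y -8.6 6.2 xmin -9.2
44 409 ctr [-1.  -1.2] rad 7.0 y -8.5 6.1 xmin -9.4
48 428 ctr [-1.1 -1.2] rad 6.8 y -8.4 6.1 xmin -9.9
52 432 ctr [-1.  -1.3] rad 6.9 y -8.8 6.0 xmin -9.8
56 452 ctr [-1.  -1.4] rad 6.9 y -8.6 6.0 xmin -9.1
60 454 ctr [-1.1 -1.4] rad 6.9 y -8.9 5.9 xmin -9.7
64 486 ctr [-1.  -1.5] rad 6.9 y -8.8 5.9 xmin -9.2
68 489 ctr [-1.1 -1.6] rad 6.8 y -8.7 5.8 xmin -9.0
72 462 ctr [-3.1 -1.6] rad 5.1 y -9.1 5.8 xmin -8.5
76 1003 ctr [-7.  -2.8] rad 9.4 y -18.9 12.9 xmin -16.9
80 1184 ctr [ 0.4 -2.9] rad 15.6 y -18.4 12.6 xmin -16.5
84 1065 ctr [ 0.5 -3. ] rad 15.6 y -18.1 13.0 xmin -17.3
88 1453 ctr [-0.5 -1.8] rad 13.7 y -18.8 18.9 xmin -17.8
92 1560 ctr [ 2.9 -2. ] rad 18.3 y -18.8 18.7 xmin -17.4
96 1565 ctr [ 2.3 -1.8] rad 17.7 y -18.6 18.1 xmin -17.2
100 1173 ctr [ 2.6 -2. ] rad 17.9 y -18.8 18.5 xmin -17.3
104 103 ctr [ 6.5 -1.4] rad 19.8 y -18.7 18.5 xmin -8.1
```

Call:
servo_tool(steps=[[[0,0,0,0.6,-0.6,-2,0],[0,0,0,0.8,-1.0,-8,0],[0,0,0,0.8,-1.1,-14,0],[0,0,0,0.9,-1.2,-20,0],[0,0,0,1.0,-1.4,-26,0],[0,0,0,1.0,-1.5,-31,0],[0,0,0,1.0,-1.5,-34,0],[0,0,0,1.0,-1.5,-34,0]]])

```text
time: 8.75
eef_pos: [583.2, -168.9, 147.4]
eef_rot: [0.661, 0.335, 0.392, -0.546]
contact_force: [0.8, -1.4, -2.8]
finger_gap: 16.5
```

```bash
python3 st.py wrist6; python3 gap.py wrist6
```

```text
[ 583.2 -169.2  147.5] F tool [ 2.6  0.  -0.9] M tool [0.01 0.54 0.01] 8.8 16.772906433000724
[[0.098, 0.984, 0.152], [-0.459, 0.18, -0.87], [-0.883, 0.015, 0.469]]
24 289 ctr [-1.5 -0.6] rad 5.4 y -6.3 5.3 xmin -8.2
28 263 ctr [-1.7 -0.7] rad 5.3 y -6.2 5.2 xmin -8.1
32 334 ctr [-1.4 -0.7] rad 12.1 y -13.1 11.9 xmin -14.8
36 940 ctr [-4.  -0.7] rad 9.2 y -13.2 11.7 xmin -15.4
40 371 ctr [-1.8 -0.9] rad 6.7 y -8.1 6.2 xmin -10.3
44 538 ctr [-0.6 -1.9] rad 15.4 y -18.1 13.6 xmin -17.3
48 961 ctr [-0.3 -2. ] rad 15.7 y -17.9 13.6 xmin -17.6
52 1121 ctr [-2.7 -2. ] rad 12.9 y -17.7 14.0 xmin -17.5
56 863 ctr [-1.7 -1.4] rad 14.3 y -18.7 18.4 xmin -18.2
60 1204 ctr [ 1.3 -1.4] rad 17.7 y -17.8 18.7 xmin -18.7
64 1249 ctr [ 1.1 -1.3] rad 17.5 y -18.2 17.6 xmin -17.8
68 1232 ctr [ 1.4 -1.4] rad 17.7 y -17.9 18.5 xmin -18.2
72 989 ctr [-4.2 -1.2] rad 11.6 y -18.4 18.5 xmin -18.0
76 840 ctr [-0.6 -2. ] rad 11.4 y -14.1 9.6 xmin -13.7
80 756 ctr [-7.  -1.9] rad 8.0 y -13.8 10.0 xmin -13.0
84 871 ctr [-7.8 -1.8] rad 7.9 y -13.7 9.9 xmin -12.4
88 882 ctr [-7.7 -2. ] rad 8.0 y -14.0 9.7 xmin -12.7
92 915 ctr [-7.9 -2. ] rad 8.0 y -13.7 9.6 xmin -12.6
96 1089 ctr [-5.8 -1.9] rad 7.0 y -14.1 10.0 xmin -12.9
100 996 ctr [-2.5 -1.9] rad 8.7 y -13.9 9.8 xmin -12.5
104 137 ctr [ 3.6 -1.9] rad 13.1 y -13.8 9.7 xmin -9.6
```

Call:
servo_tool(steps=[[[0,0,0,0.5,-0.6,-2,0],[0,0,0,0.7,-0.7,-3.5,0],[0,0,0,0.7,-0.8,-5,0],[0,0,0,0.7,-0.8,-6,0],[0,0,0,0.7,-0.8,-6,0]]])

```text
time: 9.43
eef_pos: [581.4, -164.6, 144.0]
eef_rot: [0.661, 0.335, 0.392, -0.546]
contact_force: [-0.3, 0.0, -1.2]
finger_gap: 16.9
```

```bash
python3 st.py wrist7; python3 gap.py wrist7 | head -8
```

```text
[ 581.4 -164.6  144. ] F tool [ 1.3  0.2 -1.1] M tool [ 0.04  0.56 -0.02] 9.475 16.797320712833304
[[0.097, 0.984, 0.152], [-0.459, 0.18, -0.87], [-0.883, 0.015, 0.469]]
24 285 ctr [-1.4 -0.7] rad 5.4 y -6.5 5.2 xmin -7.7
28 245 ctr [-1.5 -0.7] rad 5.3 y -6.4 5.1 xmin -7.9
32 388 ctr [-1.1 -0.8] rad 12.3 y -13.2 11.9 xmin -14.6
36 507 ctr [-2.1 -0.9] rad 11.7 y -16.4 13.8 xmin -16.0
40 929 ctr [-0.9 -1. ] rad 16.0 y -17.4 14.9 xmin -18.4
44 969 ctr [-0.6 -1.1] rad 16.2 y -17.4 14.6 xmin -18.5
48 939 ctr [-2.2 -1.6] rad 13.0 y -18.9 15.0 xmin -18.0
52 1106 ctr [-0.1 -0.6] rad 17.1 y -17.2 18.4 xmin -18.6
```

No contact force yet, so the disc is still about 1 mm off. Pressing on in small steps.

Call:
servo_tool(steps=[[[0,0,0,0,-0.2,-1,0],[0,0,0,0,-0.2,-2,0],[0,0,0,0,-0.2,-3,0],[0,0,0,0,-0.2,-3,0]]])

```text
time: 9.98
eef_pos: [580.9, -163.4, 143.3]
eef_rot: [0.661, 0.334, 0.391, -0.547]
contact_force: [-0.0, -4.4, 1.9]
finger_gap: 17.1
```

```bash
python3 st.py wrist8; python3 gap.py wrist8 | sed -n 3,7p
```

```text
[ 580.9 -163.4  143.3] F tool [ 0.1 -1.1  4.5] M tool [ 0.05 -0.53 -0.15] 10.025 16.91269844925097
[[0.097, 0.984, 0.151], [-0.461, 0.179, -0.869], [-0.882, 0.015, 0.471]]
32 415 ctr [-1.3 -0.9] rad 12.2 y -13.2 11.7 xmin -15.0
36 565 ctr [-4.3 -0.7] rad 12.1 y -15.9 14.8 xmin -18.0
40 951 ctr [-0.6 -0.8] rad 16.2 y -17.6 15.2 xmin -18.3
44 1213 ctr [-2.8 -0.9] rad 13.9 y -17.7 15.2 xmin -18.1
48 739 ctr [-3.2 -1.3] rad 13.4 y -18.9 17.9 xmin -18.8
```

Call:
servo_tool(steps=[[[0,0,0,0,0,-1.5,0],[0,0,0,0,0,-3,0],[0,0,0,0,0,-3,0],[0,0,0,0,0,-3,0]]])

```text
time: 10.52
eef_pos: [580.7, -163.4, 143.3]
eef_rot: [0.661, 0.334, 0.389, -0.548]
contact_force: [0.0, -8.9, 6.9]
finger_gap: 16.7
```

```bash
python3 st.py wrist9
```

```text
[ 580.7 -163.4  143.3] F tool [-1.6 -0.8 10.2] M tool [ 0.04 -1.61 -0.2 ] 10.575 16.758890272951582
[[0.097, 0.984, 0.148], [-0.465, 0.176, -0.868], [-0.88, 0.015, 0.475]]
```

View pics/wrist9.png

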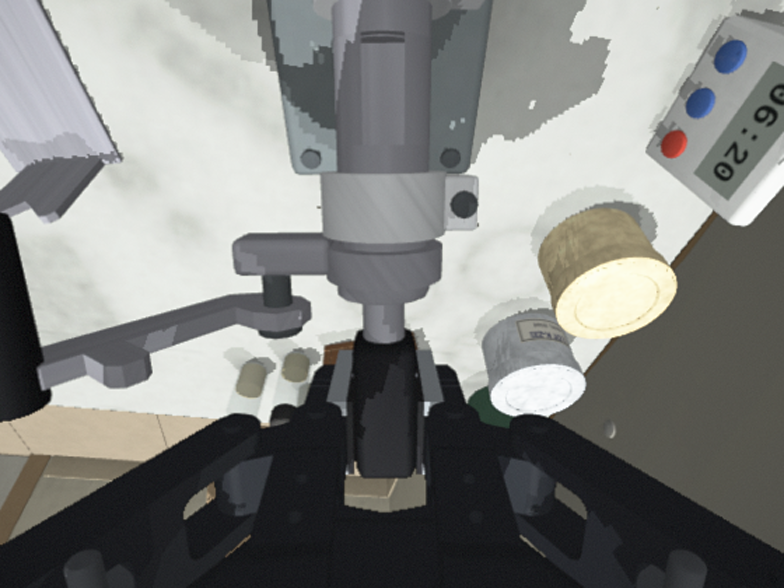

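Seated: the disc at (383,285) lies on the collar with no gap, and force builds with no motion. I'll relieve the push, let go and withdraw upward.

Call:
servo_tool(steps=[[[0,0,0,0,0,2,0],[0,0,0,0,0,3.5,0],[0,0,0,0,0,3.5,0.4],[0,0,0,0,0,3.5,0.4],[0,0,0,0,0,3.5,0.4],[0,0,0,0,0,3.5,0.4],[0,0,0,-20,0,3.5,0.4],[0,0,0,-50,0,3.5,0.4],[0,0,0,-90,0,3.5,0.4],[0,0,0,-110,0,3.5,0.1],[0,0,0,-110,0,3.5,0],[0,0,0,-110,0,3.5,0]]])

```text
time: 12.08
eef_pos: [569.4, -112.9, 238.9]
eef_rot: [0.66, 0.334, 0.392, -0.547]
contact_force: [-0.3, -0.2, -0.2]
finger_gap: 0.0
```

```bash
python3 st.py wrist10; cat > tf.py <<'E'
from fit import *
import sys
# tube frame in world: axis from seated rod
def load(n): return pickle.load(open(n+'.pkl','rb'))
M=frame(np.radians(10.2)); o=np.array([580.9,-163.4,143.4])+M@[-.8,38.5,1.0]
def tabfit(n):
    c=load(n); P=cloud(c).reshape(-1,3); col=c['img'].reshape(-1,3).max(1)
    Q=(P-o)@M
    k=(col<60)&(abs(Q[:,1]-3)<24)&(abs(np.hypot(Q[:,0]+30,Q[:,2])-61)<14)&(Q[:,2]>0)
    return Q[k]
if __name__=='__main__':
    print('o',o.round(1))
    p,q,s=tool(); print('TCP in tube',((p-o)@M).round(1),'tool axes in tube',(M.T@q.as_matrix()).round(3).tolist())
    for n in sys.argv[1:]:
        W=tabfit(n)
        if len(W)<20: print(n,len(W)); continue
        m=W.mean(0); print(n,len(W),'tab surf mean',m.round(1),'min',W.min(0).round(1),'max',W.max(0).round(1),'phi',np.degrees(np.arctan2(m[2],m[0]+30)).round(1))
E
python3 tf.py side0 top0 w1 wrist10
```

```text
[ 569.3 -113.   238.6] F tool [-0.2  0.6 -0.4] M tool [-0.03  0.48 -0.02] 12.125 -0.15164782405042115
[[0.094, 0.984, 0.152], [-0.46, 0.178, -0.87], [-0.883, 0.012, 0.469]]
o [ 574.  -129.6  126.2]
TCP in tube [ -1.7 -37.6 107.3] tool axes in tube [[0.011, 1.0, -0.004], [0.0, -0.004, -1.0], [-1.0, 0.011, -0.0]]
side0 109 tab surf mean [-74.9   4.2  45.5] min [-79.3 -14.1  39.7] max [-68.9  22.7  49.4] phi 134.6
top0 108 tab surf mean [-75.6   0.6  45.4] min [-81.1 -18.8  36.7] max [-69.3  21.7  49.2] phi 135.2
w1 2595 tab surf mean [-78.1  -0.8  43.9] min [-83.2 -18.4  33.9] max [-65.5  22.7  48. ] phi 137.6
wrist10 1435 tab surf mean [-74.    3.6  45.1] min [-81.3 -16.5  39.3] max [-68.7  22.3  48.1] phi 134.3
```

View pics/wrist10.png

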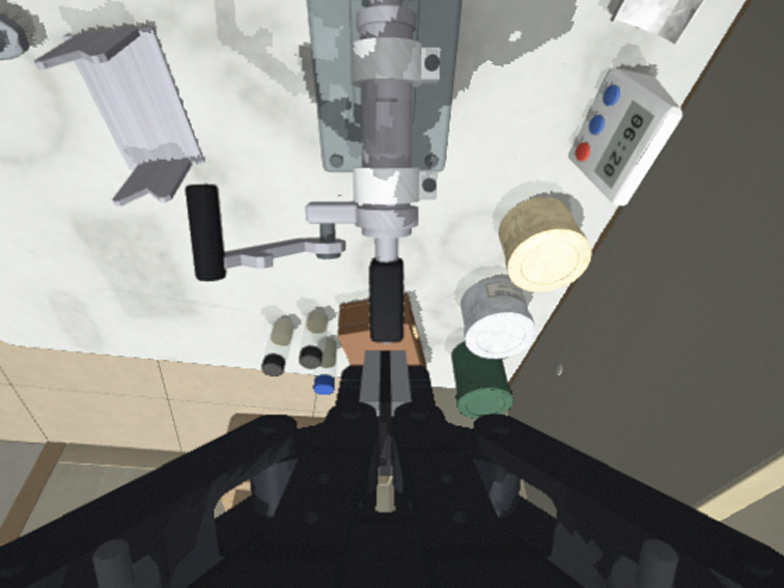

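The rod stays home (disc on the collar at (386,235), handle free). The keeper bar is at (205,232), and the fit puts it at tube x −75, z 41. I'll bring the closed fingers behind the bar.

Call:
servo_tool(steps=[[[0,0,0,0,-30,-20,0],[0,0,0,0,-70,-46.6,0],[0,0,0,0,-104,-46.6,0],[0,0,0,15,-106,-46.6,0],[0,0,0,40,-106,-46.6,0],[0,0,0,60,-106,-46.6,0],[0,0,0,60,-106,-46.6,0],[0,0,0,60,-100,-46.6,0],[0,0,0,59,-94,-46.6,0],[0,0,0,55,-87,-46.6,0],[0,0,0,49,-80,-46.6,0],[0,0,0,46,-72,-46.6,0],[0,0,0,43,-65,-46.6,0],[0,0,0,43,-65,-46.6,0]]])

```text
time: 13.88
eef_pos: [504.8, -101.2, 181.2]
eef_rot: [0.662, 0.335, 0.391, -0.545]
contact_force: [-0.8, 0.8, 0.7]
finger_gap: -0.1
```

```bash
python3 st.py wrist11;python3 - <<'E'
from h import *
import pickle
pickle.dump(r.capture('side'),open('side11.pkl','wb'))
E
python3 tf.py wrist11 side11
```

```text
[ 504.5 -101.8  180.5] F tool [-0.4  0.2 -0.4] M tool [ 0.06  0.49 -0.06] 13.925 -0.03060417425585086
[[0.101, 0.983, 0.152], [-0.459, 0.181, -0.87], [-0.883, 0.018, 0.469]]
o [ 574.  -129.6  126.2]
TCP in tube [-63.9   9.4  65.9] tool axes in tube [[0.017, 1.0, -0.004], [0.0, -0.004, -1.0], [-1.0, 0.017, -0.0]]
wrist11 1609 tab surf mean [-46.1  14.4  64. ] min [-74.4  -3.6   6.1] max [19.6 23.1 72. ] phi 104.2
side11 62 tab surf mean [-44.4  16.   64.2] min [-71.8   6.9  57.4] max [-38.   23.4  69. ] phi 102.7
```

Call:
servo_tool(steps=[[[0,0,0,-1,7,0,0],[0,0,0,-1,14,0,0],[0,0,0,0,21,0,0],[0,0,0,1,28,0,0],[0,0,0,4,36,0,0],[0,0,0,7,43,0,0],[0,0,0,11,49,0,0],[0,0,0,13,53,0,0],[0,0,0,13,53,0,0],[0,0,0,-25,48,0,0],[0,0,0,-25,48,0,0]]])

```text
time: 15.35
eef_pos: [549.4, -81.0, 204.3]
eef_rot: [0.662, 0.336, 0.391, -0.544]
contact_force: [-0.9, -0.4, -0.1]
finger_gap: 0.4
```

```bash
python3 st.py wrist12;python3 - <<'E'
from h import *
import pickle
pickle.dump(r.capture('side'),open('side12.pkl','wb'))
E
python3 tf.py wrist12 side12
```

```text
[548.6 -82.1 203.1] F tool [ 0.3 -0.6 -0.2] M tool [-0.02  0.53 -0.04] 15.4 -0.16283630270375096
[[0.1, 0.983, 0.152], [-0.459, 0.181, -0.87], [-0.883, 0.017, 0.47]]
o [ 574.  -129.6  126.2]
TCP in tube [-17.3   9.   90.8] tool axes in tube [[0.015, 1.0, -0.005], [-0.0, -0.005, -1.0], [-1.0, 0.015, 0.0]]
wrist12 1398 tab surf mean [ 7.9  5.6 52.9] min [  2.2 -17.5  37.1] max [14.1 22.8 56.2] phi 54.4
side12 77 tab surf mean [ 8.5 10.4 53.1] min [ 3.7 -7.6 47.1] max [13.8 23.5 57.2] phi 54.0
```

View pics/wrist12.png

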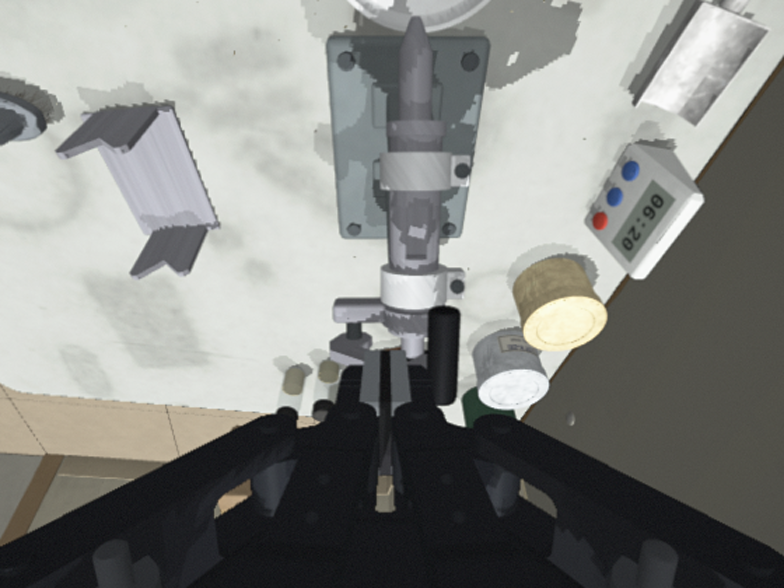

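The point stands out below the tube at (417,20), and the bar is now at (445,355), about tube x +8, z 47. Next I press it down from above.

Call:
servo_tool(steps=[[[0,0,0,0,20,0,0],[0,0,0,5,33,0,0],[0,0,0,18,34,0,0],[0,0,0,24,37,0,0],[0,0,0,30,41,0,0],[0,0,0,37,44,0,0],[0,0,0,44,46,0,0],[0,0,0,50,47,0,0],[0,0,0,54,48,0,0],[0,0,0,56,48,0,0],[0,0,0,56,48,0,0]]])

```text
time: 16.82
eef_pos: [607.3, -96.8, 155.8]
eef_rot: [0.665, 0.338, 0.39, -0.54]
contact_force: [13.9, 3.8, 3.2]
finger_gap: 0.2
```

```bash
python3 st.py wrist13;python3 - <<'E'
from h import *
import pickle
pickle.dump(r.capture('side'),open('side13.pkl','wb'))
E
python3 tf.py wrist13 side13
```

```text
[607.3 -96.9 155.9] F tool [-4.1 14.1  0.6] M tool [-0.03  0.48  3.04] 16.875 0.2529208967113756
[[0.113, 0.982, 0.152], [-0.455, 0.188, -0.871], [-0.883, 0.029, 0.468]]
o [ 574.  -129.6  126.2]
TCP in tube [38.6  9.3 38.6] tool axes in tube [[0.031, 1.0, -0.004], [0.002, -0.004, -1.0], [-1.0, 0.031, -0.002]]
wrist13 890 tab surf mean [28.5 17.6 28. ] min [23.4  6.3 14. ] max [39.4 22.9 50.6] phi 25.6
side13 50 tab surf mean [28.4 15.5 28.1] min [25.   5.5 19.7] max [33.  22.8 46.6] phi 25.7
```

The tip slid off to the +x side of the bar (TCP x 38.6, 14 N sideways). I'll lift, centre over the bar and press again.

Call:
servo_tool(steps=[[[0,0,0,-12,2,0,0],[0,0,0,-28,0,0,0],[0,0,0,-28,-6,0,0],[0,0,0,-28,-6,0,0]]])

```text
time: 17.42
eef_pos: [590.4, -89.1, 177.2]
eef_rot: [0.66, 0.334, 0.392, -0.547]
contact_force: [-0.7, -0.5, -0.4]
finger_gap: 0.2
```

```bash
python3 st.py wrist14;python3 - <<'E'
from h import *
import pickle
pickle.dump(r.capture('side'),open('side14.pkl','wb'))
E
python3 tf.py wrist14 side14
```

```text
[590.8 -89.1 177.2] F tool [-0.1 -0.2  0.1] M tool [-0.02  0.5   0.03] 17.475 -0.0024062722510896153
[[0.095, 0.984, 0.152], [-0.46, 0.179, -0.87], [-0.883, 0.013, 0.47]]
o [ 574.  -129.6  126.2]
TCP in tube [24.1  8.7 62.4] tool axes in tube [[0.012, 1.0, -0.005], [-0.0, -0.005, -1.0], [-1.0, 0.012, 0.0]]
wrist14 760 tab surf mean [24.5 16.6 33.7] min [ 9.7  3.1 20.2] max [32.8 22.8 63.1] phi 31.7
side14 31 tab surf mean [25.4 17.2 33.2] min [11.8  7.3 24.9] max [31.1 22.9 62. ] phi 30.9
```

Call:
servo_tool(steps=[[[0,0,0,8,1,0,0],[0,0,0,14,1.5,0,0],[0,0,0,19,3,0,0],[0,0,0,23,4,0,0],[0,0,0,26,5,0,0],[0,0,0,28,5,0,0],[0,0,0,28,5,0,0]]])

```text
time: 18.4
eef_pos: [599.8, -99.9, 153.4]
eef_rot: [0.661, 0.335, 0.392, -0.546]
contact_force: [-0.8, 1.4, 1.8]
finger_gap: 0.1
```

```bash
python3 st.py wrist15;python3 - <<'E'
from h import *
import pickle
pickle.dump(r.capture('side'),open('side15.pkl','wb'))
E
python3 tf.py wrist15 side15
```

```text
[599.8 -99.9 153.4] F tool [-1.5 -0.2  0.4] M tool [ 0.02  0.45 -0.08] 18.45 0.4187473129060413
[[0.098, 0.984, 0.152], [-0.459, 0.18, -0.87], [-0.883, 0.015, 0.469]]
o [ 574.  -129.6  126.2]
TCP in tube [30.7  9.  35.6] tool axes in tube [[0.015, 1.0, -0.005], [0.0, -0.005, -1.0], [-1.0, 0.015, -0.0]]
wrist15 1102 tab surf mean [23.7 17.9 32.9] min [-5.4 -0.2  6.1] max [39.3 22.9 70.8] phi 31.5
side15 30 tab surf mean [25.7 17.7 30.3] min [18.2  6.6 16. ] max [33.4 23.9 51.4] phi 28.5
```

Call:
servo_tool(steps=[[[0,0,0,2,0,0,0],[0,0,0,4,0,0,0],[0,0,0,4,0,0,0]]])

```text
time: 18.88
eef_pos: [600.1, -100.1, 152.6]
eef_rot: [0.661, 0.335, 0.391, -0.546]
contact_force: [-8.6, 6.6, 18.0]
finger_gap: -0.3
```

```bash
python3 st.py wrist16; python3 tf.py | tail -1
```

```text
[ 600.2 -100.1  152.7] F tool [-19.7  -6.6   1.6] M tool [-0.03  0.16 -1.54] 18.925 -0.23966817920739533
[[0.099, 0.983, 0.152], [-0.46, 0.18, -0.869], [-0.882, 0.016, 0.471]]
TCP in tube [31.   9.1 34.8] tool axes in tube [[0.016, 1.0, -0.005], [-0.001, -0.005, -1.0], [-1.0, 0.016, 0.001]]
```

Firm stop (20 N) at the height expected for shut. I'll withdraw and verify.

Call:
servo_tool(steps=[[[0,0,0,-10,0,0,0],[0,0,0,-40,0,0,0],[0,0,0,-80,0,0,0],[0,0,0,-110,-10,30,0],[0,0,0,-120,-30,60,0],[0,0,0,-120,-30,60,0],[0,0,0,-120,-30,60,0]]])

```text
time: 19.8
eef_pos: [567.9, -104.1, 282.6]
eef_rot: [0.661, 0.335, 0.392, -0.546]
contact_force: [-0.4, -0.6, -0.5]
finger_gap: 0.0
```

```bash
python3 st.py wrist17;python3 - <<'E'
from h import *
import pickle
pickle.dump(r.capture('side'),open('side17.pkl','wb'))
E
python3 tf.py wrist17 side17
python3 - <<'E'
from tf import *
from scipy.optimize import least_squares
for n in ('wrist17','side17'):
    W=tabfit(n); W=W[(W[:,0]>15)&(W[:,2]<40)]
    f=lambda a:np.hypot(W[:,0]+30-61*np.cos(a[0]),W[:,2]-61*np.sin(a[0]))-6.5
    s=least_squares(f,[.4],loss='soft_l1'); print(n,len(W),'joint est',s.x[0]-np.arctan2(13,60),np.median(abs(s.fun)), 'top z',np.percentile(W[:,2],95))
    g=least_squares(lambda a:np.hypot(W[:,0]-a[0],W[:,2]-a[1])-6.5,[29,13],loss='soft_l1'); print('ctr',g.x)
    P=cloud(load(n)).reshape(-1,3); Q=(P-o)@M
    for a in np.arange(-14,8,2): 
        k=(abs(Q[:,1]-a-1)<1)&(abs(Q[:,0])<4)&(Q[:,2]>0)&(Q[:,2]<40); print(a,k.sum(),np.percentile(Q[k,2],90).round(1) if k.sum() else '',end='; ')
    k=(abs(Q[:,0])<12)&(abs(Q[:,2])<14)&(Q[:,1]>96)&(Q[:,1]<170); print('\npoint out to y',np.percentile(Q[k,1],99) if k.sum() else None)
E
```

```text
[ 567.9 -103.7  282.2] F tool [-0.5  0.2 -0.5] M tool [ 0.01  0.51 -0.02] 19.85 0.15453092284246506
[[0.096, 0.983, 0.153], [-0.459, 0.181, -0.87], [-0.883, 0.013, 0.468]]
o [ 574.  -129.6  126.2]
TCP in tube [ -1.3 -49.6 150.2] tool axes in tube [[0.013, 1.0, -0.003], [0.001, -0.003, -1.0], [-1.0, 0.013, -0.001]]
wrist17 704 tab surf mean [30.1  3.9 18. ] min [ 24.3 -16.3  13.9] max [36.  21.6 21.6] phi 16.7
side17 77 tab surf mean [30.6  6.4 17.9] min [ 26.5 -13.2  13.2] max [34.8 23.2 22.7] phi 16.5
wrist17 704 joint est 0.17566003698093183 1.258801365109158 top z 19.746330277303606
ctr [30.50517354 12.46894659]
-14 11 20.1; -12 29 20.0; -10 49 19.6; -8 22 4.8; -6 21 11.1; -4 22 11.6; -2 22 11.2; 0 32 16.4; 2 32 16.5; 4 22 16.1; 6 33 16.3; 
point out to y 100.27410170353008
side17 77 joint est 0.16773626020364227 1.1393117613312693 top z 20.205099323919203
ctr [31.70590339 11.99245848]
-14 1 17.7; -12 5 20.1; -10 7 19.3; -8 12 18.4; -6 1 7.7; -4 3 11.3; -2 2 12.2; 0 4 16.1; 2 5 16.6; 4 3 17.2; 6 5 17.1; 
point out to y 136.63497326926455
```

```bash
python3 -c "
from plant import r
print(r.sign_off())"
```

```text
the job is handed in; nothing more can be done
None
```

The rod is home in the tube with the keeper shut behind its disc. I handed the job in at about 20 s of the allowed 54 s, with the gripper withdrawn clear; sign-off reports no verdict.

- **Rod:** I fed it in point first until it stopped firmly at about 10 N. The last clouds show the disc against the collar within about 1 mm, and the point reads 136.6 mm from the mouth (138 expected) on the side camera. The wrist cloud gave only 100 mm for the point, probably because it was largely out of that camera's view.
- **Keeper:** My first press from above slid off the thumb bar, with about 14 N sideways, so I lifted, centred over the bar and pressed again to a firm 20 N stop. Two clouds then put the bar at tube x 30.5 and 31.7 mm, z 12.5 and 12.0 mm. Shut is 30 and 13 mm, so the joint is near 0.
- **Disagreeing check:** A second fit of the joint angle gave about 0.17 rad, above the 0.12 limit. I judged it a false solution, with the bar's centre placed above its own visible surface, but did not rerun it.
- **Other things:** I did not measure the positions of the other items at the end. No contact with them showed in the forces or pictures.
- **Pictures:** I used all 12 allowed, against a plan of 8, so the last checks rest on depth data and not on a viewed picture.

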